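# Load two slide cassettes into a spring-loaded feeder

### The arm

A 6-joint arm with a two-finger parallel gripper is mounted at the origin on the work surface. World frame = base frame: x ahead of the robot, y to its left, z up, the work surface at z = 0. Lengths are in m, angles in rad, forces in N, time in s.
With the tool pointing down it reaches from about 0.3 to 0.775 m from the base axis. Payload 14.6 kg.
Tool frame: the origin (TCP) lies midway between the tips of the shut fingers; the grasp point (between the pads) lies 19 mm behind it (grasp_offset is the distance from the TCP to the grasp point, in m); z points along the fingers, y is the line along which they close (so a half turn about z gives the same grasp; the last joint's range is limited). The gripper opens to 94 mm and grips with 3 to 60 N. Pads are 16 mm wide; open, the fingers measure 119 mm over their backs; the gripper's body (75 mm by 177 mm) begins 78 mm behind the grasp point.
Start: joints at [-1.375, 0.3, 1.521, -0, 1.321, -0.067], TCP at [0.143, -0.531, 0.205] pointing down, gripper open.
Joint ranges: [-3.03, 3.03], [-0.79, 2.21], [0.23, 2.52], [-1.04, 4.18], [0, 3.07], [-2.55, 2.55]. Speed limits (rad/s): [2.22, 2.22, 2.57, 3.14, 3.14, 3.14].

### API

Orientations are given as [roll, pitch, yaw] about the fixed x, y, z axes, in that order (R = Rz(yaw) Ry(pitch) Rx(roll)).
In Python, from station import * gives the robot as it stands. The module is installed in compiled form; this text tells all that it offers.
- The arm moves only by the tool send_rows, never from a script. Its argument "rows" is a list of rows, each an object of numbers: "dx", "dy", "dz": the shift along the tool's x, y, z in mm; "roll": the turn about the tool's z in degrees; "jaw": the closure, from -1 (fully open) to 1 (shut). In form: [{"dx": .., "dy": .., "dz": .., "roll": .., "jaw": ..}, ...]. A call has 1 to 12 rows; each row shifts and turns the commanded pose from where the row before left it, along the tool's axes as they then stand; what a row does not reach is not made up. A row lasts 1/12 s, in which the tool goes at most 41.7 mm and 7.16 degrees, less where a joint would pass 70% of its speed; a pose out of reach is approached as far as the arm can. A call is refused whole if a number of a shift passes 41.7 or a number of a turn 7.16, either way. A call with a gripper value outside its range is refused whole. The fingers move at their own pace and stop on an object; "force" is the grip in N (left out, the last holds). Time passes only in rows, so rows that do not move let the fingers close. It gives the time, the measured TCP pose, the force, the opening and the grip force at its end, in the units of the state.
- get_obs(): the state, without advancing time (a new reading comes with each control period).
- camera(name): name is "scene" or "top"; returns a dict with "frame" (400x640x3 uint8, red, green, blue), "z_map" (400x640 float32, m along the optical axis (not along the pixel's ray), 0 where there is no reading), "camera_matrix" (3x3 intrinsics, pixels), "D" ([k1, k2, p1, p2, k3] as OpenCV has them; the pictures are not rectified), "rvec" (rotation vector, rad) and "tvec" (3), from world to camera coordinates, as OpenCV has them. Camera axes: x right, y down, z forward; pixel columns grow to the right and rows downward; lengths in m; the calibration is good to about 2 mm. A picture is of the moment at which its call begins.
- hand_in(): hands the job in; it is judged then, once.
The state is a dict: "time_s": time; "qpos": joint angles; "joint_vel": joint speeds; "tau": joint torques, N m; "ee_pos": TCP position; "eef_rot": TCP orientation; "force": force on the tool from outside, world axes, zero at the start; "moment": the same for the moment, N m; "grip_width": finger opening in m; "grip_force": force on a finger pad.
Only numpy, scipy, OpenCV 4.12 (cv2) and the standard library are available. Lean on these libraries where they do the work, as an engineer would, in place of code of your own. Each camera call takes 0.05 s, during which the arm holds its last target. There are 200 camera calls.

### The job

Load the spring feeder: first put in the blue slide cassette and press it straight down until both red catches have snapped over its top, and let go; then load the orange cassette on top of it in the same way. Press firmly but with care (the glass inside must not be crushed against the bottom stop), leave the white cassette and the other things where they are, and take the hand away.

Things in the scene. Friction and masses are not known exactly. Their poses are not given: they have to be found in the camera images.
- feeder: cassette feeder, fixed on the bench: grey base 180 x 100 x 10 mm and an upright well open at the top, 115 x 55 mm inside, walls 4 mm thick, the long ones clear. Origin: centre of the base's underside, at bench height; x along the well, y across, z up; alike end for end. Loaded, the upper cassette's top lies at the catch level (see end_a); more than 60 N between cassette and feeder breaks the slides.
- feeder_mouth (a point): centre of the well's mouth, 116 mm above the bench, between four aluminium corner guides that flare outward (8 mm) up to 127 mm. Long and end walls reach only 74 mm; above them each long side is open over 79 mm between the guides, room for fingers lowering a cassette. Fingers gripping its sides would meet the walls before it is home: let go, then press its top from above.
- end_a (a point): middle of the mouth's +x end, 116 mm above the bench. Below it a red sprung catch, 30 mm wide, reaches in to 50 mm from the centre. CATCH LEVEL (its flat underside) is set by hand between 80 and 90 mm above the bench and differs each time: feel or see it. Nose 3 mm high, then a ramp outward to 15 mm above catch level. A cassette put in rests on both ramps, underside 7 to 13 mm above catch level.
- end_b (a point): middle of the -x end, with the other catch, always at the same level. About 5 to 12 N on the cassette's top spread both; they snap back over it once its top is below catch level (35 to 41 mm down from where it rested). Let go, it is lifted against their undersides and stays. Press near the middle; if an end hangs higher, press that end down.
- well_bottom (a point): centre of the well's bottom, 10 mm above the bench. A black floor plate in the well, always level, stands 4 mm below catch level when empty and pushes up with 3.5 N, and 0.2 N more per mm down: about 8 N for the first cassette, 14 N for the second, which pushes the first deeper; plus 2 to 5 N of rubbing. Rigid stop when the second one's top is 7 mm below catch level: force shoots up.
- cassette_blue: blue slide cassette: a closed plastic box 110 mm long (its x) by 50 mm wide (its y) by 28 mm high, 0.1 to 0.2 kg, flat top with two white labels; it starts flat on the bench and is alike end for end. Origin: centre of its underside; z up. To be loaded first (ends below).
- cassette_orange: orange slide cassette: a closed plastic box 110 mm long (its x) by 50 mm wide (its y) by 28 mm high, 0.1 to 0.2 kg, flat top with two white labels; it starts flat on the bench and is alike end for end. Origin: centre of its underside; z up. To be loaded second (ends on top).
- cassette_white: white slide cassette: a closed plastic box 110 mm long (its x) by 50 mm wide (its y) by 28 mm high, 0.1 to 0.2 kg, flat top with two white labels; it starts flat on the bench and is alike end for end. Origin: centre of its underside; z up. Not to be loaded: stays where it is.
- bottle: amber reagent bottle with a blue cap, 56 mm across, 120 mm high, loose, upright; origin: centre of its underside. Bystander.
- beaker: clear beaker, 68 mm across, 80 mm high, loose, upright; origin: centre of its underside. Bystander.
- tip_box: clear box with a yellow top holding white pipette tips, 120 x 82 x 52 mm, loose; origin: centre of its underside. Bystander.
Not all that is in view belongs to the job. There is more than one size of the feeder; the job needs the middle-sized.

How it is judged:
On the way:
1. the blue cassette is latched under both catches (underside 48 to 64 mm above the bench, according to the catch level; level, at rest) and let go, the orange one not yet in the feeder (z of cassette_blue in the frame of feeder between 0.048 and 0.064 m and x of cassette_blue in the frame of feeder between -0.004 and 0.004 m and y of cassette_blue in the frame of feeder between -0.004 and 0.004 m and angle between cassette_blue's own z axis and vertical below 0.05 rad and linear speed of cassette_blue below 0.02 m/s and contact force between the fingers and cassette_blue below 0.2 N and horizontal distance between cassette_orange and feeder above 0.07 m), for 0.2 s.
At the end, for the whole second after the job is handed in: The orange cassette is held under both catches (underside 48 to 64 mm above the bench, according to the catch level) with the blue one right under it (26 to 31 mm lower), both level within 0.05 rad, within 4 mm of the well's centre line in x and y, and at rest (z of cassette_blue in the frame of cassette_orange between -0.031 and -0.026 m and x of cassette_blue in the frame of feeder between -0.004 and 0.004 m and y of cassette_blue in the frame of feeder between -0.004 and 0.004 m and angle between each of cassette_blue, cassette_orange's own z axis and vertical below 0.05 rad and linear speed of each of cassette_blue, cassette_orange below 0.02 m/s and z of cassette_orange in the frame of feeder between 0.048 and 0.064 m and x of cassette_orange in the frame of feeder between -0.004 and 0.004 m and y of cassette_orange in the frame of feeder between -0.004 and 0.004 m); the robot touches nothing.
It fails at once if a cassette is pressed against the feeder with more than 60 N (contact force between feeder and cassette_blue above 60 N or contact force between feeder and cassette_orange above 60 N).
It fails at once if the white cassette, bottle, beaker or tip box is moved by more than 20 mm (distance of any of cassette_white, bottle, beaker, tip_box from where it was at the start of the episode above 0.02 m).
It fails at once if the white cassette, bottle, beaker or tip box is tipped by more than 0.5 rad (angle between any of cassette_white, bottle, beaker, tip_box's own z axis and vertical above 0.5 rad).
It also fails if it takes over 72 s, if anything falls off the work surface, if the arm or the gripper's body presses on something with over 40 N, if the wrist force passes 120 N, or if a joint passes its speed limit or range.

## Working session

There is one attempt and no reset: what is moved stays moved. The work goes in short steps, Python scripts to look and compute and a tool call to move; the robot and the scene stay as the last step left them, time stands still between calls to the robot, and variables do not carry over. Pictures are saved under pics/ and viewed, at most 10 in all, crops included, and the job is handed in when it is done.

Besides the shell and the picture viewer there is one more tool, called after "Emit:" by a JSON object that holds its "op" and its "data". send_rows: Moves the arm, as the interface text tells. Its arguments: {"type":"object","properties":{"rows":{"type":"array"},"force":{"type":"number"}},"required":["rows"]}

```bash
mkdir -p pics; cat > h.py <<'E'
from station import *
import numpy as np, cv2
def P(c):
    R,_=cv2.Rodrigues(np.array(c["rvec"],float)); return R,np.array(c["tvec"],float).ravel()
def cloud(c):
    K=np.array(c["camera_matrix"]);D=np.array(c["D"]);R,t=P(c)
    v,u=np.mgrid[0:400,0:640]
    n=cv2.undistortPoints(np.stack([u,v],-1).reshape(-1,1,2).astype(float),K,D).reshape(400,640,2)
    z=c["z_map"][...,None]
    p=np.concatenate([n*z,z],-1)
    w=(p-t)@R; w[c["z_map"]==0]=np.nan
    return w
def plane(c,uv,h):
    K=np.array(c["camera_matrix"]);D=np.array(c["D"]);R,t=P(c)
    n=cv2.undistortPoints(np.array(uv,float).reshape(-1,1,2),K,D).reshape(-1,2)
    d=np.c_[n,np.ones(len(n))]@R; o=-R.T@t
    return o+d*((h-o[2])/d[:,2])[:,None]
def save(c,n,crop=None,s=1):
    f=c["frame"][...,::-1]
    if crop: f=f[crop[1]:crop[3],crop[0]:crop[2]]
    cv2.imwrite("pics/"+n,cv2.resize(f,None,fx=s,fy=s,interpolation=cv2.INTER_CUBIC))
E
python3 - <<'E'
from h import *
for n in("scene","top"):
    c=camera(n); save(c,n+"0.png",s=1.25); R,t=P(c); print(n,-R.T@t,R[2])
    np.save(n+"0.npy",c,allow_pickle=True)
o=get_obs();print({k:np.round(v,3) for k,v in o.items()})
E
```

```text
scene [ 0.92833381 -0.79756597  1.27737799] [-0.25440327  0.48863172 -0.83457655]
top [ 0.36030738 -0.09585295  1.1293025 ] [ 0.2025354  -0.00765319 -0.97924504]
{'time_s': np.float64(0.1), 'qpos': array([-1.375,  0.3  ,  1.522, -0.   ,  1.321, -0.067]), 'joint_vel': array([-0.001, -0.   , -0.002,  0.   , -0.001,  0.001]), 'tau': array([ 1.0000e-03, -5.3265e+01, -3.5328e+01,  7.1000e-02,  2.3000e-02,
       -0.0000e+00]), 'ee_pos': array([ 0.143, -0.531,  0.205]), 'eef_rot': array([-3.141, -0.   ,  0.263]), 'force': array([-0.007, -0.619, -0.118]), 'moment': array([ 0.015, -0.01 , -0.094]), 'grip_force': np.float64(0.0), 'grip_width': np.float64(0.094)}
```

View pics/scene0.png

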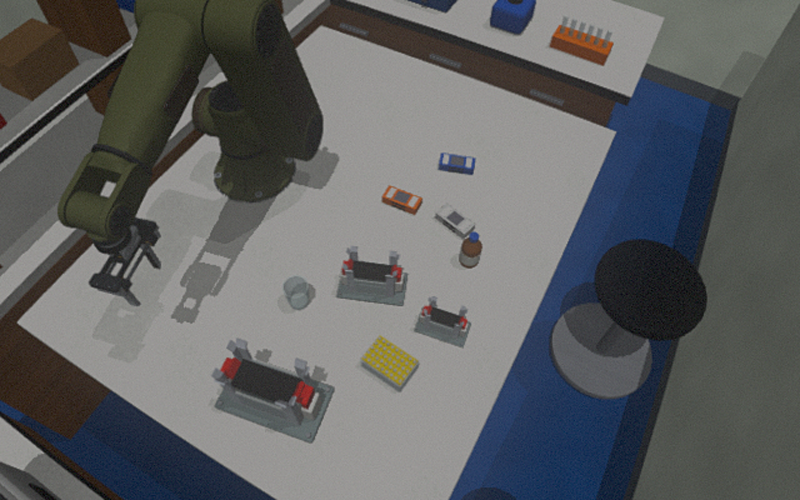

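View pics/top0.png

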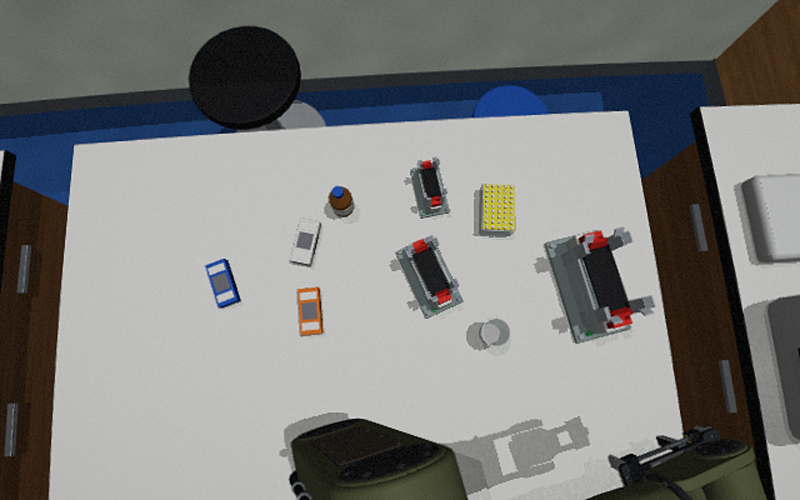

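The pictures show three feeders in the top view (800 px scale): small at (430,188), medium at (430,277) and large at (590,285). The middle-sized one fits; I'll check its base dimensions. Blue is at (222,283), orange at (310,311), white at (305,241), the bottle at (341,200), the beaker at (490,334) and the tip box at (497,208).

```bash
python3 - <<'E'
from h import *
for n in("top","scene"):
    c=np.load(n+"0.npy",allow_pickle=True).item(); w=cloud(c)
    hsv=cv2.cvtColor(c["frame"],cv2.COLOR_RGB2HSV); H,S,V=[hsv[...,i].astype(int) for i in range(3)]
    onb=(w[...,0]>0.1)&(w[...,0]<0.95)&(abs(w[...,1])<.8)
    for col,m in dict(blue=(H>100)&(H<130)&(S>120),orange=(H>6)&(H<18)&(S>140)).items():
        m=(m&onb&(w[...,2]<.06)&(w[...,2]>0.005)).astype(np.uint8)
        k,l,st,_=cv2.connectedComponentsWithStats(cv2.morphologyEx(m,cv2.MORPH_CLOSE,np.ones((9,9))))
        for i in range(1,k):
            if st[i,4]<150: continue
            q=(l==i)&(w[...,2]>.02)
            p=w[q][:,:2]; r=cv2.minAreaRect((p*1000).astype(np.float32)); print(n,col,st[i],np.round(r[0],1),np.round(r[1],1),round(r[2],1),np.nanmedian(w[q][:,2]))
    # red catches
    m=((H<5)|(H>174))&(S>150)&onb&(w[...,2]>.03)
    k,l,st,ce=cv2.connectedComponentsWithStats(m.astype(np.uint8))
    for i in range(1,k):
        if st[i,4]<12: continue
        p=w[l==i]; print(n,"red",st[i],np.round(np.nanmean(p,0)*1000,1),"z",np.round(np.nanpercentile(p[:,2],[2,50,98])*1000,1))
    if n=="top": save(c,"feeder.png",(290,110,530,290),3.3)
    # medium feeder: base pts and high pts
    uvc=(344,222) if n=="top" else (298,218)
    m=(w[...,2]>.006)&(w[...,2]<.016)&(V<190)
    k,l,st,ce=cv2.connectedComponentsWithStats(m.astype(np.uint8))
    for i in range(1,k):
        if st[i,4]<300: continue
        p=w[l==i]; r=cv2.minAreaRect((p[:,:2]*1000).astype(np.float32)); print(n,"base",st[i],np.round(r[0],1),np.round(r[1],1),round(r[2],1))
E
```

```text
top blue [165 207  27  39 543] [542.6 323.4] [111.   49.9] 17.1 0.028214492929228882
top orange [238 230  20  38 497] [462.9 111.8] [109.4  49.5] 2.8 0.028558214630750648
top red [338 129   8   7  40] [ 793.8 -188.8   69. ] z [61.4 69.6 75.8]
top red [345 156   8   9  56] [ 703.1 -202.6   65.6] z [48.8 65.7 76.5]
top red [471 185  16  15 138] [ 566.5 -550.1  131.3] z [114.9 131.9 142.9]
top red [463 187   6   7  15] [ 579.4 -523.8  108.3] z [ 96.3 108.1 126.1]
top red [330 192  12  11  88] [ 588.1 -155.9   92.7] z [85.5 91.9 99.9]
top red [348 231  13  12  97] [ 472.3 -199.7   92.3] z [ 84.   91.3 101.7]
top red [486 245  20  18 178] [ 398.1 -577.5  129.7] z [103.5 127.9 143.5]
top base [436 189  45  86 745] [ 477.4 -522.6] [254.8  70.3] 8.9
top base [316 198  55  57 526] [ 528.3 -174.3] [185.   99.3] 23.7
scene blue [352 123  28  13 168] [546.3 321.2] [105.2  49.1] 17.4 0.027902938533733136
scene orange [306 149  31  22 338] [465.1 108.7] [107.8  53.5] 1.3 0.027280549459891636
scene red [276 208   5   4  13] [ 472.3 -195.2   96.2] z [ 87.6  98.2 102.1]
scene red [314 212   7  11  29] [ 595.  -152.8   91.2] z [ 84.1  89.6 101.9]
scene red [369 254   4   8  14] [ 799.5 -186.9   66. ] z [61.5 63.9 74.1]
scene red [177 287  15  16 119] [ 400.7 -577.6  130.4] z [120.  129.3 142.2]
scene red [235 305  15  19 153] [ 576.4 -545.3  128.2] z [120.2 125.4 143.6]
scene base [170 124  66  38 594] [ 25.1 -36.2] [252.3 170. ] 36.3
scene base [269 218  57  27 430] [ 532.6 -181.8] [180.4 100.2] 21.7
scene base [172 303  96  52 987] [ 486.4 -562.7] [253.9 144.3] 10.4
```

View pics/feeder.png

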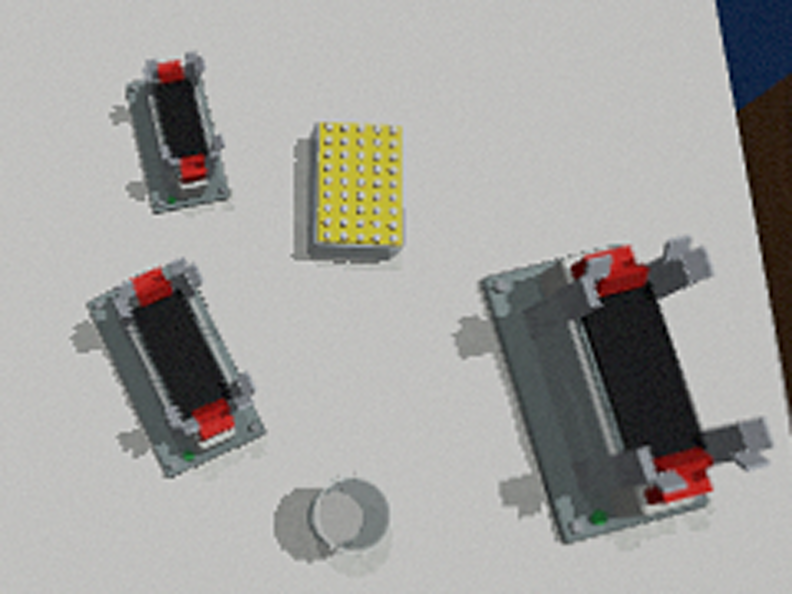

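The crop confirms it: the medium feeder at crop (180,370), i.e. raw about (345,222), has a 180 x 100 base, and the other two are clearly smaller and larger. Next I'll refine its centre from the guide tops and work out the first move.

```bash
cat >> h.py <<'E'
from scipy.spatial.transform import Rotation as Ro
def togo(x,y,z,yawdeg):
    o=get_obs(); R=Ro.from_euler("xyz",o["eef_rot"]); 
    d=R.inv().apply(np.array([x,y,z])-o["ee_pos"])*1000
    yaw=np.degrees(R.as_euler("xyz")[2]); dr=-((yawdeg-yaw+90)%180-90)
    print("t %.2f"%o["time_s"],"go mm",np.round(d,1),"roll",round(dr,1),"F",np.round(o["force"],1),"pos",np.round(o["ee_pos"],4),"rot",np.round(o["eef_rot"],3),"w",round(float(o["grip_width"]),4),"gf",round(float(o["grip_force"]),1))
E
python3 - <<'E'
from h import *
a=np.radians(21.7);ux=np.array([np.cos(a),np.sin(a)]);uy=np.array([-ux[1],ux[0]])
for n in("top","scene"):
    c=np.load(n+"0.npy",allow_pickle=True).item(); w=cloud(c)
    d=w[...,:2]-[.531,-.178]; X=d@ux;Y=d@uy
    V=c["frame"].max(-1)
    near=(abs(X)<.1)&(abs(Y)<.06)
    m=near&(w[...,2]>.108)
    p=np.c_[X[m],Y[m],w[m][:,2]]*1000
    for sx in(-1,1):
        for sy in(-1,1):
            q=p[(np.sign(p[:,0])==sx)&(np.sign(p[:,1])==sy)]; 
            if len(q): print(n,sx,sy,len(q),np.round(np.median(q,0),1),np.round(q.min(0),1),np.round(q.max(0),1))
    m=near&(V<50)&(abs(X)<.04)&(w[...,2]>.06)
    p=np.c_[X[m],Y[m],w[m][:,2]]*1000
    print("plate",len(p),np.round(np.percentile(p,[3,50,97],axis=0),1))
    f=np.polyfit(p[:,0],p[:,1],1);print(f)
togo(.5435,.323,.12,17.1)
E
```

```text
top -1 -1 54 [-56.5 -28.2 123.9] [-68.3 -37.  108.1] [-42.1 -15.8 131.7]
top -1 1 41 [-57.5  31.1 125.1] [-66.9  19.4 115.5] [-41.5  39.3 131.3]
top 1 -1 58 [ 56.7 -29.2 122.4] [ 40.8 -38.3 108.4] [ 67.2 -17.7 130.6]
top 1 1 49 [ 59.   29.3 123.5] [ 42.2  17.4 109.3] [ 68.3  38.  129.5]
plate 451 [[-37.4 -20.6  78.6]
 [ -0.2   1.1  82.1]
 [ 37.7  23.1  85.6]]
[8.97228095e-05 1.23398271e+00]
scene -1 -1 30 [-58.7 -30.5 122.6] [-67.7 -39.5 108.9] [-41.7 -20.4 130.6]
scene -1 1 49 [-54.6  28.7 120.4] [-66.   16.6 108.6] [-41.   35.3 132.4]
scene 1 -1 29 [ 58.1 -33.  121.7] [ 41.7 -39.3 108.2] [ 67.7 -18.4 132.9]
scene 1 1 41 [ 54.6  27.4 121.3] [ 42.4  14.3 108.4] [ 68.2  35.3 130.1]
plate 20 [[-33.3 -25.6  75.5]
 [  5.7   0.3  81.3]
 [ 34.8  20.7  86.4]]
[-0.03398712  0.4575419 ]
t 0.10 go mm [ 608.8 -720.4   85.7] roll -2.0 F [-0.  -0.6 -0.1] pos [ 0.1428 -0.5309  0.205 ] rot [-3.141 -0.     0.263] w 0.0939 gf 0.0
```

Emit:
{"op": "send_rows", "data": {"rows": [{"dx": 25,"dy": -30,"jaw": -1},{"dx": 25,"dy": -30,"jaw": -1},{"dx": 25,"dy": -30,"jaw": -1},{"dx": 25,"dy": -30,"jaw": -1},{"dx": 25,"dy": -30,"jaw": -1},{"dx": 25,"dy": -30,"jaw": -1},{"dx": 25,"dy": -30,"jaw": -1},{"dx": 25,"dy": -30,"jaw": -1},{"dx": 25,"dy": -30,"jaw": -1},{"dx": 25,"dy": -30,"jaw": -1},{"dx": 25,"dy": -30,"jaw": -1},{"dx": 25,"dy": -30,"jaw": -1}]}}

```text
invalid input at $.rows[0]: expected keys dx, dy, dz, roll, jaw
```

Emit:
{"op": "send_rows", "data": {"rows": [{"dx": 25,"dy": -30,"jaw": -1},{"dx": 25,"dy": -30,"jaw": -1},{"dx": 25,"dy": -30,"jaw": -1},{"dx": 25,"dy": -30,"jaw": -1},{"dx": 25,"dy": -30,"jaw": -1},{"dx": 25,"dy": -30,"jaw": -1},{"dx": 25,"dy": -30,"jaw": -1},{"dx": 25,"dy": -30,"jaw": -1},{"dx": 25,"dy": -30,"jaw": -1},{"dx": 25,"dy": -30,"jaw": -1},{"dx": 25,"dy": -30,"jaw": -1},{"dx": 9,"dy": -30,"dz": 20,"roll": -2,"jaw": -1}]}}

```text
invalid input at $.rows[0]: expected keys dx, dy, dz, roll, jaw
```

```bash
python3 -c "
from h import *
togo(.5435,.323,.006,17.1)"
```

```text
t 0.10 go mm [ 608.8 -720.3  199.7] roll -2.0 F [-0.  -0.6 -0.1] pos [ 0.1428 -0.5309  0.205 ] rot [-3.141 -0.     0.263] w 0.0939 gf 0.0
```

All keys are required in each row.

Emit:
{"op": "send_rows", "data": {"rows": [{"dx": 25,"dy": -30,"dz": 0,"roll": 0,"jaw": -1},{"dx": 25,"dy": -30,"dz": 0,"roll": 0,"jaw": -1},{"dx": 25,"dy": -30,"dz": 0,"roll": 0,"jaw": -1},{"dx": 25,"dy": -30,"dz": 0,"roll": 0,"jaw": -1},{"dx": 25,"dy": -30,"dz": 0,"roll": 0,"jaw": -1},{"dx": 25,"dy": -30,"dz": 0,"roll": 0,"jaw": -1},{"dx": 25,"dy": -30,"dz": 0,"roll": 0,"jaw": -1},{"dx": 25,"dy": -30,"dz": 0,"roll": 0,"jaw": -1},{"dx": 25,"dy": -30,"dz": 0,"roll": 0,"jaw": -1},{"dx": 25,"dy": -30,"dz": 0,"roll": 0,"jaw": -1},{"dx": 25,"dy": -30,"dz": 0,"roll": 0,"jaw": -1},{"dx": 25,"dy": -30,"dz": 0,"roll": 0,"jaw": -1}]}}

```text
time_s: 1.1
ee_pos: [0.3392, -0.1036, 0.2055]
eef_rot: [3.141, -0.0, 0.262]
force: [0.7, -0.9, 0.5]
grip_width: 0.094
grip_force: 0.0
```

Emit:
{"op": "send_rows", "data": {"rows": [{"dx": 25,"dy": -30,"dz": 0,"roll": 0,"jaw": -1},{"dx": 25,"dy": -30,"dz": 0,"roll": 0,"jaw": -1},{"dx": 25,"dy": -30,"dz": 0,"roll": 0,"jaw": -1},{"dx": 25,"dy": -30,"dz": 0,"roll": 0,"jaw": -1},{"dx": 25,"dy": -30,"dz": 0,"roll": 0,"jaw": -1},{"dx": 25,"dy": -30,"dz": 0,"roll": 0,"jaw": -1},{"dx": 25,"dy": -30,"dz": 0,"roll": 0,"jaw": -1},{"dx": 25,"dy": -30,"dz": 0,"roll": 0,"jaw": -1},{"dx": 25,"dy": -30,"dz": 0,"roll": 0,"jaw": -1},{"dx": 25,"dy": -30,"dz": 20,"roll": 0,"jaw": -1},{"dx": 25,"dy": -30,"dz": 20,"roll": -2,"jaw": -1},{"dx": 5,"dy": 0,"dz": 20,"roll": 0,"jaw": -1}]}}

```text
time_s: 2.1
ee_pos: [0.5226, 0.287, 0.1458]
eef_rot: [-3.141, -0.0, 0.303]
force: [-1.8, -0.9, -0.4]
grip_width: 0.094
grip_force: 0.0
```

```bash
python3 -c "
from h import *
togo(.5435,.323,.006,17.1)"
```

```text
t 2.10 go mm [ 30.7 -28.  139.9] roll 0.3 F [-1.8 -0.9 -0.4] pos [0.5226 0.287  0.1458] rot [-3.141 -0.     0.303] w 0.094 gf 0.0
```

Emit:
{"op": "send_rows", "data": {"rows": [{"dx": 15,"dy": -14,"dz": 20,"roll": 0,"jaw": -1},{"dx": 14,"dy": -13,"dz": 20,"roll": 0,"jaw": -1},{"dx": 0,"dy": 0,"dz": 20,"roll": 0,"jaw": -1},{"dx": 0,"dy": 0,"dz": 0,"roll": 0,"jaw": -1},{"dx": 0,"dy": 0,"dz": 0,"roll": 0,"jaw": -1}]}}

```text
time_s: 2.52
ee_pos: [0.5412, 0.3165, 0.0867]
eef_rot: [3.141, 0.002, 0.298]
force: [-0.4, 0.6, 0.4]
grip_width: 0.0937
grip_force: 0.0
```

```bash
python3 -c "
from h import *
togo(.5435,.323,.006,17.1)"
```

```text
t 2.52 go mm [ 4.3 -5.6 80.7] roll -0.0 F [-0.4  0.6  0.4] pos [0.5412 0.3165 0.0867] rot [3.141e+00 2.000e-03 2.980e-01] w 0.0937 gf 0.0
```

Emit:
{"op": "send_rows", "data": {"force": 15, "rows": [{"dx": 4,"dy": -5.5,"dz": 20,"roll": 0,"jaw": -1},{"dx": 0,"dy": 0,"dz": 20,"roll": 0,"jaw": -1},{"dx": 0,"dy": 0,"dz": 20,"roll": 0,"jaw": -1},{"dx": 0,"dy": 0,"dz": 13,"roll": 0,"jaw": -1},{"dx": 0,"dy": 0,"dz": 6,"roll": 0,"jaw": -1},{"dx": 0,"dy": 0,"dz": 0,"roll": 0,"jaw": 1},{"dx": 0,"dy": 0,"dz": 0,"roll": 0,"jaw": 1},{"dx": 0,"dy": 0,"dz": 0,"roll": 0,"jaw": 1},{"dx": 0,"dy": 0,"dz": 0,"roll": 0,"jaw": 1},{"dx": 0,"dy": 0,"dz": 0,"roll": 0,"jaw": 1},{"dx": 0,"dy": 0,"dz": 0,"roll": 0,"jaw": 1},{"dx": 0,"dy": 0,"dz": 0,"roll": 0,"jaw": 1}]}}

```text
time_s: 3.52
ee_pos: [0.5441, 0.3234, 0.0088]
eef_rot: [-3.141, -0.0, 0.298]
force: [-0.7, 2.2, 0.8]
grip_width: 0.0507
grip_force: 1.0
```

```bash
python3 -c "
from h import *
togo(.531,-.178,.2,21.7)"
```

```text
t 3.52 go mm [-159.5  475.4 -191.4] roll -4.6 F [-0.7  2.2  0.8] pos [0.5441 0.3234 0.0088] rot [-3.141 -0.     0.298] w 0.0507 gf 1.0
```

Emit:
{"op": "send_rows", "data": {"force": 20, "rows": [{"dx": 0,"dy": 0,"dz": 0,"roll": 0,"jaw": 0},{"dx": 0,"dy": 0,"dz": 3,"roll": 0,"jaw": 0},{"dx": 0,"dy": 0,"dz": 2,"roll": 0,"jaw": 0},{"dx": 0,"dy": 0,"dz": 0,"roll": 0,"jaw": 1},{"dx": 0,"dy": 0,"dz": 0,"roll": 0,"jaw": 1},{"dx": 0,"dy": 0,"dz": 0,"roll": 0,"jaw": 1},{"dx": 0,"dy": 0,"dz": 0,"roll": 0,"jaw": 1},{"dx": 0,"dy": 0,"dz": 0,"roll": 0,"jaw": 1},{"dx": 0,"dy": 0,"dz": 0,"roll": 0,"jaw": 1}]}}

```text
time_s: 4.27
ee_pos: [0.5457, 0.3239, 0.0063]
eef_rot: [-3.141, -0.005, 0.298]
force: [-1.1, -2.8, 20.6]
grip_width: 0.0499
grip_force: 20.0
```

```bash
python3 -c "
from h import *
togo(.531,-.178,.2,21.7)"
```

```text
t 4.27 go mm [-160.5  475.3 -194.6] roll -4.6 F [-1.1 -2.8 20.6] pos [0.5457 0.3239 0.0063] rot [-3.141 -0.005  0.298] w 0.0499 gf 20.0
```

Emit:
{"op": "send_rows", "data": {"rows": [{"dx": 0,"dy": 0,"dz": -15,"roll": 0,"jaw": 1},{"dx": 0,"dy": 0,"dz": -30,"roll": 0,"jaw": 1},{"dx": 0,"dy": 5,"dz": -38,"roll": 0,"jaw": 1},{"dx": -5,"dy": 15,"dz": -38,"roll": 0,"jaw": 1},{"dx": -10,"dy": 30,"dz": -28,"roll": 0,"jaw": 1},{"dx": -12,"dy": 36,"dz": -20,"roll": 0,"jaw": 1},{"dx": -13,"dy": 39,"dz": -16,"roll": 0,"jaw": 1},{"dx": -13,"dy": 39,"dz": -10,"roll": 0,"jaw": 1},{"dx": -13,"dy": 39,"dz": 0,"roll": 0,"jaw": 1},{"dx": -13,"dy": 39,"dz": 0,"roll": 0,"jaw": 1},{"dx": -13,"dy": 39,"dz": 0,"roll": 0,"jaw": 1},{"dx": -13,"dy": 39,"dz": 0,"roll": 0,"jaw": 1}]}}

```text
time_s: 5.27
ee_pos: [0.537, -0.011, 0.1964]
eef_rot: [-3.142, 0.0, 0.298]
force: [0.5, 0.3, -1.8]
grip_width: 0.0498
grip_force: 20.0
```

```bash
python3 -c "
from h import *
togo(.531,-.178,.2,21.7)"
```

```text
t 5.27 go mm [-54.7 157.9  -3.6] roll -4.6 F [ 0.5  0.3 -1.8] pos [ 0.537  -0.011   0.1964] rot [-3.142  0.     0.298] w 0.0498 gf 20.0
```

Emit:
{"op": "send_rows", "data": {"rows": [{"dx": -13,"dy": 38,"dz": 0,"roll": 0,"jaw": 1},{"dx": -13,"dy": 38,"dz": 0,"roll": 0,"jaw": 1},{"dx": -13,"dy": 36,"dz": 0,"roll": 0,"jaw": 1},{"dx": -10,"dy": 28,"dz": 0,"roll": 0,"jaw": 1},{"dx": -6,"dy": 16,"dz": 0,"roll": 0,"jaw": 1},{"dx": 0,"dy": 0,"dz": 0,"roll": -4.6,"jaw": 1},{"dx": 0,"dy": 0,"dz": 0,"roll": 0,"jaw": 1},{"dx": 0,"dy": 0,"dz": 0,"roll": 0,"jaw": 1}]}}

```text
time_s: 5.93
ee_pos: [0.5306, -0.1742, 0.1962]
eef_rot: [-3.141, 0.0, 0.376]
force: [-0.3, 0.3, -0.6]
grip_width: 0.0498
grip_force: 20.0
```

```bash
cat > look.py <<'E'
from h import *
import sys
col,zlo,zhi=sys.argv[1],float(sys.argv[2]),float(sys.argv[3])
a=np.radians(21.7);ux=np.array([np.cos(a),np.sin(a)]);uy=np.array([-ux[1],ux[0]])
for n in("top","scene"):
    c=camera(n); w=cloud(c); save(c,f"{sys.argv[4]}_{n}.png",(250,150,450,290) if n=="top" else (230,130,380,260),4)
    hsv=cv2.cvtColor(c["frame"],cv2.COLOR_RGB2HSV); H,S,V=[hsv[...,i].astype(int) for i in range(3)]
    m=(H>100)&(H<130)&(S>120) if col=="blue" else (H>6)&(H<18)&(S>140)
    d=w[...,:2]-[.531,-.178]; X=d@ux*1000;Y=d@uy*1000
    near=(abs(X)<120)&(abs(Y)<100)
    q=m&near&(w[...,2]>zlo)&(w[...,2]<zhi)
    p=np.c_[X[q],Y[q]].astype(np.float32)
    z=w[q][:,2]*1000
    if len(p)>5:
        r=cv2.minAreaRect(p); print(n,len(p),np.round(r[0],1),np.round(r[1],1),round(r[2],1),"z",np.round(np.percentile(z,[3,50,97]),1))
        for s in(-1,1):
            k=(np.sign(p[:,0])==s); 
            if k.any(): print("  end",s,"z",np.round(np.median(z[k]),1), "x",np.round(np.percentile(p[k,0],[2,50,98]),1),"y",np.round(np.percentile(p[k,1],[2,50,98]),1))
togo(.531,-.178,.2,21.7)
E
python3 look.py blue .205 .24 L1
```

```text
top 13 [-23.3 -17.1] [7.7 9.8] 62.2 z [217.  218.6 220.1]
  end -1 z 218.6 x [-28.9 -22.6 -17.5] y [-19.6 -17.1 -12.6]
scene 53 [1.  1.1] [106.2  48.6] 0.8 z [206.7 217.6 221.3]
  end -1 z 209.8 x [-51.6 -47.5 -29.5] y [-23.8 -22.  -20.9]
  end 1 z 217.7 x [30.4 49.6 54. ] y [-22.1  -4.4  25.4]
t 6.03 go mm [-1.4  4.  -3.6] roll -0.1 F [ 0.4  0.4 -1.8] pos [ 0.5308 -0.1738  0.1964] rot [-3.141  0.     0.377] w 0.05 gf 20.0
```

Emit:
{"op": "send_rows", "data": {"rows": [{"dx": -0.8,"dy": 3.3,"dz": 15,"roll": 0,"jaw": 1},{"dx": 0,"dy": 0,"dz": 20,"roll": 0,"jaw": 1},{"dx": 0,"dy": 0,"dz": 10,"roll": 0,"jaw": 1},{"dx": 0,"dy": 0,"dz": 10,"roll": 0,"jaw": 1},{"dx": 0,"dy": 0,"dz": 8,"roll": 0,"jaw": 1},{"dx": 0,"dy": 0,"dz": 6,"roll": 0,"jaw": 1},{"dx": 0,"dy": 0,"dz": 6,"roll": 0,"jaw": 1},{"dx": 0,"dy": 0,"dz": 4,"roll": 0,"jaw": 1},{"dx": 0,"dy": 0,"dz": 4,"roll": 0,"jaw": 1},{"dx": 0,"dy": 0,"dz": 3,"roll": 0,"jaw": 1},{"dx": 0,"dy": 0,"dz": 0,"roll": 0,"jaw": 1}]}}

```text
time_s: 6.95
ee_pos: [0.5311, -0.1777, 0.11]
eef_rot: [-3.141, 0.0, 0.378]
force: [-0.1, -0.5, -2.2]
grip_width: 0.0498
grip_force: 20.0
```

```bash
python3 look.py blue .1 .15 L2
```

```text
scene 49 [ 0.6 -1.7] [105.9  50.7] 0.7 z [117.7 130.6 136.4]
  end -1 z 129.3 x [-52.6 -51.4 -50.4] y [-27.4  -4.6  21.5]
  end 1 z 130.9 x [33.3 49.7 53.3] y [-25.7  -6.3  23.8]
t 7.05 go mm [ -0.4   0.1 -89.4] roll -0.0 F [ 1.1 -0.5 -1.8] pos [ 0.5314 -0.1778  0.1106] rot [ 3.141 -0.     0.378] w 0.0497 gf 20.0
```

Emit:
{"op": "send_rows", "data": {"rows": [{"dx": 0,"dy": 0,"dz": 2,"roll": 0,"jaw": 1},{"dx": 0,"dy": 0,"dz": 2,"roll": 0,"jaw": 1},{"dx": 0,"dy": 0,"dz": 2,"roll": 0,"jaw": 1},{"dx": 0,"dy": 0,"dz": 0,"roll": 0,"jaw": 1}]}}

```text
time_s: 7.38
ee_pos: [0.5313, -0.1777, 0.1043]
eef_rot: [3.142, -0.0, 0.378]
force: [0.7, 0.5, -0.9]
grip_width: 0.0499
grip_force: 20.0
```

Emit:
{"op": "send_rows", "data": {"rows": [{"dx": 0,"dy": 0,"dz": 1.5,"roll": 0,"jaw": 1},{"dx": 0,"dy": 0,"dz": 1.5,"roll": 0,"jaw": 1},{"dx": 0,"dy": 0,"dz": 0,"roll": 0,"jaw": 1}]}}

```text
time_s: 7.63
ee_pos: [0.5313, -0.1777, 0.1013]
eef_rot: [3.141, -0.0, 0.378]
force: [0.8, -0.7, -1.1]
grip_width: 0.0496
grip_force: 20.0
```

Emit:
{"op": "send_rows", "data": {"rows": [{"dx": 0,"dy": 0,"dz": 1.5,"roll": 0,"jaw": 1},{"dx": 0,"dy": 0,"dz": 1.5,"roll": 0,"jaw": 1},{"dx": 0,"dy": 0,"dz": 0,"roll": 0,"jaw": 1}]}}

```text
time_s: 7.88
ee_pos: [0.5313, -0.1778, 0.0984]
eef_rot: [3.141, -0.0, 0.378]
force: [1.1, -0.2, 0.6]
grip_width: 0.0499
grip_force: 20.0
```

Emit:
{"op": "send_rows", "data": {"rows": [{"dx": 0,"dy": 0,"dz": 0.5,"roll": 0,"jaw": 0.6},{"dx": 0,"dy": 0,"dz": 0,"roll": 0,"jaw": 0.3},{"dx": 0,"dy": 0,"dz": 0,"roll": 0,"jaw": -0.2},{"dx": 0,"dy": 0,"dz": 0,"roll": 0,"jaw": -0.5},{"dx": 0,"dy": 0,"dz": -10,"roll": 0,"jaw": -0.5},{"dx": 0,"dy": 0,"dz": -20,"roll": 0,"jaw": -0.5},{"dx": 0,"dy": 0,"dz": -25,"roll": 0,"jaw": -0.5},{"dx": 0,"dy": 0,"dz": 0,"roll": 0,"jaw": 1},{"dx": 0,"dy": 0,"dz": 0,"roll": 0,"jaw": 1},{"dx": 0,"dy": 0,"dz": 0,"roll": 0,"jaw": 1},{"dx": 0,"dy": 0,"dz": 0,"roll": 0,"jaw": 1},{"dx": 0,"dy": 0,"dz": 0,"roll": 0,"jaw": 1}]}}

```text
time_s: 8.88
ee_pos: [0.5309, -0.1776, 0.1521]
eef_rot: [-3.141, 0.001, 0.378]
force: [1.3, 0.7, -0.1]
grip_width: 0.0406
grip_force: 0.0
```

```bash
python3 look.py blue .09 .14 L3
```

```text
scene 106 [ 1.6 -1.6] [ 51.6 106.5] 89.7 z [101.1 118.9 122.9]
  end -1 z 118.7 x [-51.5 -35.9  -9. ] y [-26.7 -22.9  -2.6]
  end 1 z 118.9 x [ 3.  48.4 54.8] y [-25.9  -9.4  23. ]
t 8.98 go mm [ -0.2   0.3 -47.6] roll -0.0 F [0.3 0.3 0.8] pos [ 0.531  -0.1776  0.1524] rot [-3.141e+00  1.000e-03  3.780e-01] w 0.0327 gf 0.0
```

View pics/L3_scene.png

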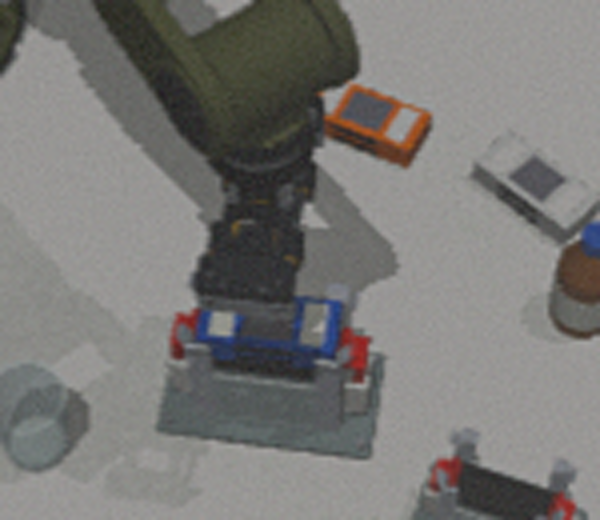

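The blue cassette sits level in the mouth on both red catches, at crop (270,330), top about 119 mm. Now I press it.

Emit:
{"op": "send_rows", "data": {"rows": [{"dx": 0,"dy": 0,"dz": 8,"roll": 0,"jaw": 1},{"dx": 0,"dy": 0,"dz": 8,"roll": 0,"jaw": 1},{"dx": 0,"dy": 0,"dz": 6,"roll": 0,"jaw": 1},{"dx": 0,"dy": 0,"dz": 4,"roll": 0,"jaw": 1},{"dx": 0,"dy": 0,"dz": 4,"roll": 0,"jaw": 1},{"dx": 0,"dy": 0,"dz": 4,"roll": 0,"jaw": 1},{"dx": 0,"dy": 0,"dz": 4,"roll": 0,"jaw": 1},{"dx": 0,"dy": 0,"dz": 3,"roll": 0,"jaw": 1}]}}

```text
time_s: 9.65
ee_pos: [0.5313, -0.1777, 0.1117]
eef_rot: [3.141, -0.0, 0.378]
force: [-0.4, 0.5, -0.2]
grip_width: 0.0005
grip_force: 0.0
```

Emit:
{"op": "send_rows", "data": {"rows": [{"dx": 0,"dy": 0,"dz": 3,"roll": 0,"jaw": 1},{"dx": 0,"dy": 0,"dz": 3,"roll": 0,"jaw": 1},{"dx": 0,"dy": 0,"dz": 3,"roll": 0,"jaw": 1},{"dx": 0,"dy": 0,"dz": 3,"roll": 0,"jaw": 1}]}}

```text
time_s: 9.98
ee_pos: [0.5314, -0.1777, 0.1]
eef_rot: [3.141, -0.0, 0.378]
force: [-0.4, 1.7, 4.8]
grip_width: 0.0004
grip_force: 2.6
```

Emit:
{"op": "send_rows", "data": {"rows": [{"dx": 0,"dy": 0,"dz": 3,"roll": 0,"jaw": 1},{"dx": 0,"dy": 0,"dz": 3,"roll": 0,"jaw": 1},{"dx": 0,"dy": 0,"dz": 0,"roll": 0,"jaw": 1}]}}

```text
time_s: 10.23
ee_pos: [0.5314, -0.1777, 0.0936]
eef_rot: [3.142, -0.0, 0.378]
force: [0.1, -0.0, 3.0]
grip_width: 0.0005
grip_force: 1.2
```

Emit:
{"op": "send_rows", "data": {"rows": [{"dx": 0,"dy": 0,"dz": 3,"roll": 0,"jaw": 1},{"dx": 0,"dy": 0,"dz": 2,"roll": 0,"jaw": 1},{"dx": 0,"dy": 0,"dz": 0,"roll": 0,"jaw": 1}]}}

```text
time_s: 10.48
ee_pos: [0.5314, -0.1777, 0.0889]
eef_rot: [3.141, -0.0, 0.378]
force: [-0.7, 0.0, 3.6]
grip_width: 0.0005
grip_force: 1.6
```

```bash
python3 look.py blue .06 .14 L4
```

```text
scene 42 [ 15.6 -13.4] [100.8  41.8] 34.7 z [83.9 89.5 93.2]
  end -1 z 86.8 x [-37.6 -30.9 -27.6] y [-26.9 -25.5 -24.4]
  end 1 z 89.7 x [ 3.4 48.6 55. ] y [-27.7   3.1  20.2]
t 10.58 go mm [  -0.4    0.2 -111.1] roll -0.0 F [-0.1  1.3  2.9] pos [ 0.5313 -0.1777  0.0889] rot [ 3.141 -0.     0.378] w 0.0006 gf 1.6
```

View pics/L4_scene.png

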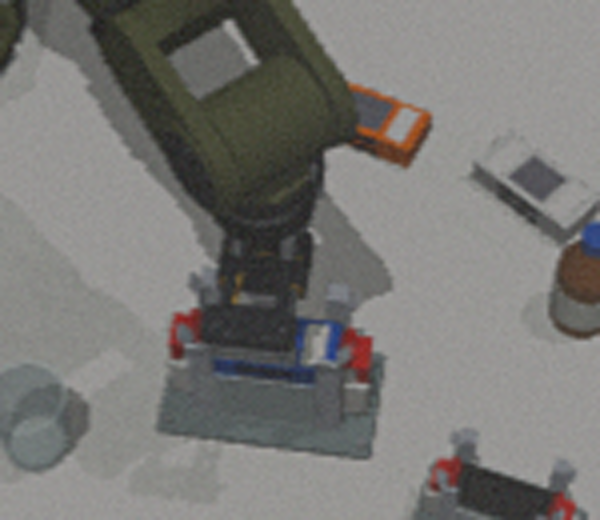

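The blue top is about level with the catch noses (crop (300,345)), staying level under a few newtons. I go on down.

Emit:
{"op": "send_rows", "data": {"rows": [{"dx": 0,"dy": 0,"dz": 2,"roll": 0,"jaw": 1},{"dx": 0,"dy": 0,"dz": 2,"roll": 0,"jaw": 1},{"dx": 0,"dy": 0,"dz": 0,"roll": 0,"jaw": 1}]}}

```text
time_s: 10.83
ee_pos: [0.5314, -0.1777, 0.085]
eef_rot: [3.141, -0.0, 0.378]
force: [-0.5, 0.6, 5.4]
grip_width: 0.0005
grip_force: 3.0
```

Emit:
{"op": "send_rows", "data": {"rows": [{"dx": 0,"dy": 0,"dz": 2,"roll": 0,"jaw": 1},{"dx": 0,"dy": 0,"dz": 2,"roll": 0,"jaw": 1},{"dx": 0,"dy": 0,"dz": 0,"roll": 0,"jaw": 1}]}}

```text
time_s: 11.08
ee_pos: [0.5314, -0.1777, 0.081]
eef_rot: [3.141, -0.0, 0.378]
force: [-1.3, 1.3, 6.7]
grip_width: 0.0004
grip_force: 3.4
```

Emit:
{"op": "send_rows", "data": {"rows": [{"dx": 0,"dy": 0,"dz": 2,"roll": 0,"jaw": 1},{"dx": 0,"dy": 0,"dz": 2,"roll": 0,"jaw": 1},{"dx": 0,"dy": 0,"dz": 0,"roll": 0,"jaw": 1},{"dx": 0,"dy": 0,"dz": 0,"roll": 0,"jaw": 1}]}}

```text
time_s: 11.42
ee_pos: [0.5314, -0.1778, 0.0773]
eef_rot: [3.141, -0.0, 0.378]
force: [-1.6, 0.9, 7.2]
grip_width: 0.0005
grip_force: 3.8
```

```bash
python3 look.py blue .06 .14 L5
```

```text
scene 18 [6.9 2.2] [54.5 74. ] 85.7 z [70.6 77.3 81.6]
  end -1 z 70.7 x [-32. -32. -32.] y [-22.2 -22.2 -22.2]
  end 1 z 77.5 x [22.7 26.5 45.1] y [-26.9   2.5  24.6]
t 11.52 go mm [-4.000e-01  1.000e-01 -1.226e+02] roll -0.0 F [-1.   0.9  8.2] pos [ 0.5314 -0.1777  0.0774] rot [ 3.141 -0.     0.378] w 0.0003 gf 3.8
```

Emit:
{"op": "send_rows", "data": {"rows": [{"dx": 0,"dy": 0,"dz": -2.5,"roll": 0,"jaw": 1},{"dx": 0,"dy": 0,"dz": 0,"roll": 0,"jaw": 1}]}}

```text
time_s: 11.68
ee_pos: [0.5314, -0.1777, 0.0801]
eef_rot: [3.141, -0.0, 0.378]
force: [-1.8, 1.0, 7.7]
grip_width: 0.0006
grip_force: 3.5
```

Emit:
{"op": "send_rows", "data": {"rows": [{"dx": 0,"dy": 0,"dz": -2,"roll": 0,"jaw": 1},{"dx": 0,"dy": 0,"dz": 0,"roll": 0,"jaw": 1}]}}

```text
time_s: 11.85
ee_pos: [0.5314, -0.1777, 0.082]
eef_rot: [3.141, -0.0, 0.378]
force: [-1.8, 1.3, 6.5]
grip_width: 0.0007
grip_force: 3.3
```

Emit:
{"op": "send_rows", "data": {"rows": [{"dx": 0,"dy": 0,"dz": -1.5,"roll": 0,"jaw": 1},{"dx": 0,"dy": 0,"dz": 0,"roll": 0,"jaw": 1}]}}

```text
time_s: 12.02
ee_pos: [0.5314, -0.1777, 0.0835]
eef_rot: [3.141, -0.0, 0.378]
force: [-1.6, 1.0, 6.5]
grip_width: 0.0005
grip_force: 3.2
```

Emit:
{"op": "send_rows", "data": {"rows": [{"dx": 0,"dy": 0,"dz": -1.5,"roll": 0,"jaw": 1},{"dx": 0,"dy": 0,"dz": 0,"roll": 0,"jaw": 1}]}}

```text
time_s: 12.18
ee_pos: [0.5314, -0.1777, 0.0849]
eef_rot: [3.141, -0.0, 0.378]
force: [-0.5, 1.8, 5.9]
grip_width: 0.0002
grip_force: 3.0
```

Emit:
{"op": "send_rows", "data": {"rows": [{"dx": 0,"dy": 0,"dz": -1.5,"roll": 0,"jaw": 1},{"dx": 0,"dy": 0,"dz": 0,"roll": 0,"jaw": 1}]}}

```text
time_s: 12.35
ee_pos: [0.5313, -0.1778, 0.086]
eef_rot: [3.141, 0.0, 0.378]
force: [-0.4, 0.2, 0.1]
grip_width: 0.0007
grip_force: 0.0
```

Contact was lost between 84.9 and 86.0 mm, so the catch level is about 85.5 mm and the blue one is held there. Next I rise and go to the orange one, checking on the way.

Emit:
{"op": "send_rows", "data": {"rows": [{"dx": 0,"dy": 0,"dz": -10,"roll": 0,"jaw": 1},{"dx": 0,"dy": 0,"dz": -25,"roll": 0,"jaw": 0},{"dx": 0,"dy": 0,"dz": -35,"roll": 0,"jaw": -1},{"dx": 0,"dy": 0,"dz": -30,"roll": 0,"jaw": -1},{"dx": 5,"dy": -20,"dz": 0,"roll": 0,"jaw": -1},{"dx": 5,"dy": -38,"dz": 0,"roll": 5,"jaw": -1},{"dx": 5,"dy": -38,"dz": 0,"roll": 5,"jaw": -1},{"dx": 0,"dy": -38,"dz": 0,"roll": 5,"jaw": -1},{"dx": 0,"dy": -38,"dz": 0,"roll": 4,"jaw": -1}]}}

```text
time_s: 13.1
ee_pos: [0.5, -0.0059, 0.1865]
eef_rot: [3.142, -0.0, 0.041]
force: [-0.2, 0.1, -1.0]
grip_width: 0.0504
grip_force: 0.0
```

```bash
python3 look.py blue .06 .14 L6; python3 -c "
from h import *
c=camera('scene');w=cloud(c);save(c,'o_scene.png')
hsv=cv2.cvtColor(c['frame'],cv2.COLOR_RGB2HSV); H,S=hsv[...,0],hsv[...,1]
m=(H>6)&(H<18)&(S>140)&(w[...,2]>.02)&(w[...,2]<.04)&(w[...,0]<.9)
r=cv2.minAreaRect((w[m][:,:2]*1000).astype(np.float32));print(r)
togo(.464,.1115,.008,2.8)"
```

```text
top 258 [ 1.8 -0.4] [ 53.5 111.9] 89.5 z [70.  86.2 89.4]
  end -1 z 86.0 x [-53.4 -23.6  -1.3] y [-26.   -0.4  25.7]
  end 1 z 86.3 x [ 2.4 25.1 53.9] y [-27.3   2.4  25.6]
scene 110 [ 2.2 -1. ] [ 51.2 101.3] 89.4 z [79.9 85.1 89.4]
  end -1 z 85.2 x [-48.2 -20.9  -2.5] y [-25.4  -5.9  24.5]
  end 1 z 85.0 x [ 0.8 23.4 50.1] y [-26.6 -12.9  23.1]
t 13.20 go mm [ 22.5 175.8 -13.4] roll -19.0 F [0.1 0.3 1.1] pos [ 0.5002 -0.0034  0.1867] rot [-3.141 -0.     0.047] w 0.0584 gf 0.0
((266.6695556640625, 341.20355224609375), (1865.236083984375, 714.9591064453125), 44.06146240234375)
t 13.25 go mm [ -30.9 -118.6  178.6] roll 0.0 F [-0.7 -0.2  0.2] pos [ 0.5007 -0.0054  0.1866] rot [ 3.142 -0.     0.05 ] w 0.0628 gf 0.0
```

View pics/L6_top.png

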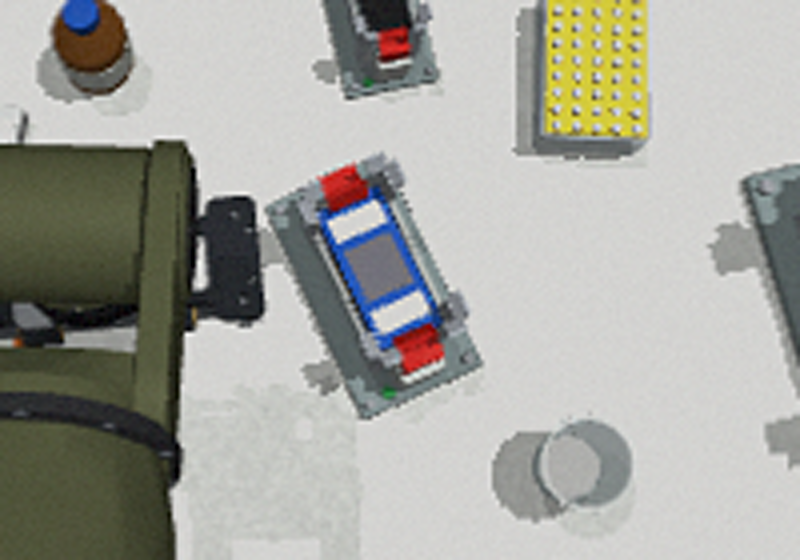

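Blue is latched under both red catches, at crop (345,185) and (420,350), level with its top at about 86 mm. Now the orange one.

Emit:
{"op": "send_rows", "data": {"rows": [{"dx": -8,"dy": -30,"dz": 20,"roll": 0,"jaw": -1},{"dx": -8,"dy": -30,"dz": 20,"roll": 0,"jaw": -1},{"dx": -8,"dy": -30,"dz": 20,"roll": 0,"jaw": -1},{"dx": -7,"dy": -28,"dz": 20,"roll": 0,"jaw": -1},{"dx": 0,"dy": 0,"dz": 20,"roll": 0,"jaw": -1},{"dx": 0,"dy": 0,"dz": 0,"roll": 0,"jaw": -1},{"dx": 0,"dy": 0,"dz": 0,"roll": 0,"jaw": -1}]}}

```text
time_s: 13.83
ee_pos: [0.4647, 0.1083, 0.086]
eef_rot: [3.141, 0.001, 0.047]
force: [-0.2, 0.2, 0.2]
grip_width: 0.0937
grip_force: 0.0
```

```bash
python3 -c "
from h import *
togo(.4635,.1115,.0075,2.8)"
```

```text
t 13.83 go mm [-0.9 -3.3 78.5] roll -0.1 F [-0.2  0.2  0.2] pos [0.4647 0.1083 0.086 ] rot [3.141e+00 1.000e-03 4.700e-02] w 0.0937 gf 0.0
```

Emit:
{"op": "send_rows", "data": {"force": 20, "rows": [{"dx": -1,"dy": -3,"dz": 20,"roll": 0,"jaw": -1},{"dx": 0,"dy": 0,"dz": 20,"roll": 0,"jaw": -1},{"dx": 0,"dy": 0,"dz": 20,"roll": 0,"jaw": -1},{"dx": 0,"dy": 0,"dz": 12,"roll": 0,"jaw": -1},{"dx": 0,"dy": 0,"dz": 6,"roll": 0,"jaw": 0},{"dx": 0,"dy": 0,"dz": 1.5,"roll": 0,"jaw": 1},{"dx": 0,"dy": 0,"dz": 0,"roll": 0,"jaw": 1},{"dx": 0,"dy": 0,"dz": 0,"roll": 0,"jaw": 1},{"dx": 0,"dy": 0,"dz": 0,"roll": 0,"jaw": 1},{"dx": 0,"dy": 0,"dz": 0,"roll": 0,"jaw": 1},{"dx": 0,"dy": 0,"dz": 0,"roll": 0,"jaw": 1},{"dx": 0,"dy": 0,"dz": 0,"roll": 0,"jaw": 1}]}}

```text
time_s: 14.83
ee_pos: [0.4636, 0.1121, 0.0069]
eef_rot: [-3.142, -0.001, 0.047]
force: [-0.9, -0.7, 4.5]
grip_width: 0.0496
grip_force: 20.0
```

Emit:
{"op": "send_rows", "data": {"rows": [{"dx": 0,"dy": 0,"dz": 0,"roll": 0,"jaw": 1},{"dx": 0,"dy": 0,"dz": -12,"roll": 0,"jaw": 1},{"dx": 0,"dy": 0,"dz": -30,"roll": 0,"jaw": 1},{"dx": 0,"dy": 0,"dz": -40,"roll": 0,"jaw": 1},{"dx": 0,"dy": 0,"dz": -40,"roll": 0,"jaw": 1},{"dx": 0,"dy": 0,"dz": -40,"roll": 0,"jaw": 1},{"dx": 0,"dy": 0,"dz": -25,"roll": 0,"jaw": 1},{"dx": 0,"dy": 0,"dz": 0,"roll": 0,"jaw": 1}]}}

```text
time_s: 15.5
ee_pos: [0.4651, 0.1125, 0.1987]
eef_rot: [-3.141, -0.008, 0.047]
force: [0.4, 0.1, -0.4]
grip_width: 0.0497
grip_force: 20.0
```

```bash
python3 -c "
from h import *
togo(.531,-.178,.195,21.7)"
```

```text
t 15.50 go mm [ 52.2 293.2   3.9] roll -19.0 F [ 0.4  0.1 -0.4] pos [0.4651 0.1125 0.1987] rot [-3.141 -0.008  0.047] w 0.0497 gf 20.0
```

Emit:
{"op": "send_rows", "data": {"rows": [{"dx": 4,"dy": 20,"dz": 0,"roll": 0,"jaw": 1},{"dx": 6,"dy": 35,"dz": 0,"roll": 0,"jaw": 1},{"dx": 7,"dy": 39,"dz": 0,"roll": 0,"jaw": 1},{"dx": 7,"dy": 39,"dz": 0,"roll": 0,"jaw": 1},{"dx": 7,"dy": 39,"dz": 0,"roll": 0,"jaw": 1},{"dx": 7,"dy": 39,"dz": 0,"roll": 0,"jaw": 1},{"dx": 7,"dy": 38,"dz": 0,"roll": 0,"jaw": 1},{"dx": 5,"dy": 29,"dz": 0,"roll": 0,"jaw": 1},{"dx": 2,"dy": 15,"dz": 0,"roll": -5,"jaw": 1},{"dx": 0,"dy": 0,"dz": 0,"roll": -7,"jaw": 1},{"dx": 0,"dy": 0,"dz": 0,"roll": -7,"jaw": 1},{"dx": 0,"dy": 0,"dz": 0,"roll": 0,"jaw": 1}]}}

```text
time_s: 16.5
ee_pos: [0.5285, -0.1784, 0.192]
eef_rot: [-3.14, 0.002, 0.383]
force: [-0.4, 0.5, -1.3]
grip_width: 0.05
grip_force: 20.0
```

Emit:
{"op": "send_rows", "data": {"rows": [{"dx": 0,"dy": 0,"dz": 0,"roll": 0,"jaw": 1},{"dx": 0,"dy": 0,"dz": 0,"roll": 0,"jaw": 1}]}}

```text
time_s: 16.67
ee_pos: [0.5288, -0.1779, 0.1929]
eef_rot: [-3.141, 0.001, 0.374]
force: [0.0, -0.5, -1.3]
grip_width: 0.0501
grip_force: 20.0
```

```bash
sed -i 's/togo(.531,-.178,.2,21.7)/togo(.5312,-.1777,.11,21.7)/' look.py; python3 look.py orange .205 .24 M1
```

```text
top 12 [-25.3 -19.1] [10.1  7.2] 36.4 z [213.3 214.4 216.7]
  end -1 z 214.4 x [-29.8 -24.6 -20.1] y [-21.4 -18.5 -13.7]
scene 62 [37.2 -0.6] [30.8 52.2] 1.0 z [206.9 213.2 217.2]
  end 1 z 213.2 x [22.  47.1 52.4] y [-26.4  -5.3  24.2]
t 16.77 go mm [ 2.2  0.6 83.3] roll -0.2 F [ 0.4  1.1 -1.7] pos [ 0.5289 -0.1779  0.1933] rot [-3.141  0.     0.376] w 0.0496 gf 20.0
```

Emit:
{"op": "send_rows", "data": {"rows": [{"dx": 1.7,"dy": 0.6,"dz": 15,"roll": 0,"jaw": 1},{"dx": 0,"dy": 0,"dz": 18,"roll": 0,"jaw": 1},{"dx": 0,"dy": 0,"dz": 10,"roll": 0,"jaw": 1},{"dx": 0,"dy": 0,"dz": 10,"roll": 0,"jaw": 1},{"dx": 0,"dy": 0,"dz": 8,"roll": 0,"jaw": 1},{"dx": 0,"dy": 0,"dz": 6,"roll": 0,"jaw": 1},{"dx": 0,"dy": 0,"dz": 6,"roll": 0,"jaw": 1},{"dx": 0,"dy": 0,"dz": 4,"roll": 0,"jaw": 1},{"dx": 0,"dy": 0,"dz": 4,"roll": 0,"jaw": 1},{"dx": 0,"dy": 0,"dz": 2,"roll": 0,"jaw": 1},{"dx": 0,"dy": 0,"dz": 0,"roll": 0,"jaw": 1}]}}

```text
time_s: 17.68
ee_pos: [0.5307, -0.1781, 0.1102]
eef_rot: [-3.141, 0.0, 0.378]
force: [-0.0, -0.9, -2.6]
grip_width: 0.05
grip_force: 20.0
```

Emit:
{"op": "send_rows", "data": {"rows": [{"dx": 0,"dy": 0,"dz": 2,"roll": 0,"jaw": 1},{"dx": 0,"dy": 0,"dz": 2,"roll": 0,"jaw": 1},{"dx": 0,"dy": 0,"dz": 2,"roll": 0,"jaw": 1},{"dx": 0,"dy": 0,"dz": 2,"roll": 0,"jaw": 1},{"dx": 0,"dy": 0,"dz": 0,"roll": 0,"jaw": 1}]}}

```text
time_s: 18.1
ee_pos: [0.5311, -0.1783, 0.1027]
eef_rot: [3.141, -0.001, 0.378]
force: [1.6, 0.1, 1.3]
grip_width: 0.0498
grip_force: 20.0
```

Emit:
{"op": "send_rows", "data": {"rows": [{"dx": 0,"dy": 0,"dz": 1,"roll": 0,"jaw": 0.6},{"dx": 0,"dy": 0,"dz": 0,"roll": 0,"jaw": 0.3},{"dx": 0,"dy": 0,"dz": 0,"roll": 0,"jaw": -0.2},{"dx": 0,"dy": 0,"dz": 0,"roll": 0,"jaw": -0.5},{"dx": 0,"dy": 0,"dz": -10,"roll": 0,"jaw": -0.5},{"dx": 0,"dy": 0,"dz": -20,"roll": 0,"jaw": -0.5},{"dx": 0,"dy": 0,"dz": -25,"roll": 0,"jaw": -0.5},{"dx": 0,"dy": 0,"dz": 0,"roll": 0,"jaw": 1},{"dx": 0,"dy": 0,"dz": 0,"roll": 0,"jaw": 1},{"dx": 0,"dy": 0,"dz": 0,"roll": 0,"jaw": 1},{"dx": 0,"dy": 0,"dz": 0,"roll": 0,"jaw": 1},{"dx": 0,"dy": 0,"dz": 0,"roll": 0,"jaw": 1}]}}

```text
time_s: 19.1
ee_pos: [0.5304, -0.178, 0.1556]
eef_rot: [-3.141, 0.001, 0.378]
force: [-0.3, -0.8, -0.2]
grip_width: 0.0408
grip_force: 0.0
```

```bash
python3 look.py orange .09 .14 M2
```

```text
scene 147 [ 0.7 -3.8] [109.3  49.9] 0.1 z [100.  122.5 126.7]
  end -1 z 122.4 x [-53.4 -36.2  -4.6] y [-28.4 -22.8  -1.5]
  end 1 z 122.6 x [ 7.4 41.6 54.8] y [-28.2 -11.9  20.6]
t 19.20 go mm [ 0.8 -0.1 45.9] roll -0.0 F [ 0.3 -0.3  0.6] pos [ 0.5305 -0.1781  0.1559] rot [-3.141e+00  1.000e-03  3.780e-01] w 0.0327 gf 0.0
```

View pics/M2_scene.png

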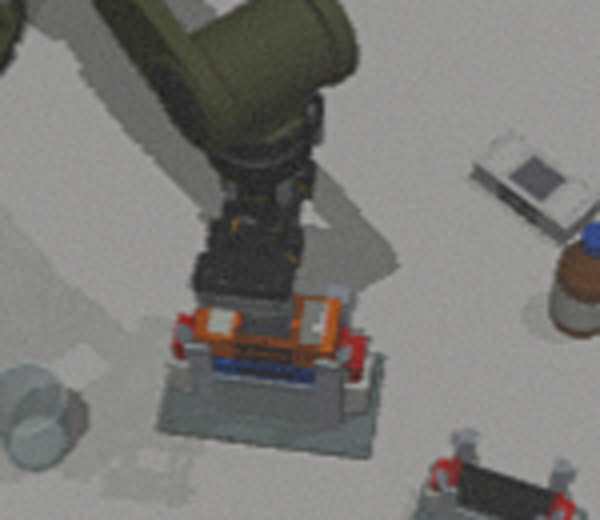

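Orange sits level on the ramps at crop (265,330), with blue latched below at (265,370). Now I press in stages, aiming for a top at about 81 mm (stop at 78.5).

Emit:
{"op": "send_rows", "data": {"rows": [{"dx": 0,"dy": 0,"dz": 8,"roll": 0,"jaw": 1},{"dx": 0,"dy": 0,"dz": 8,"roll": 0,"jaw": 1},{"dx": 0,"dy": 0,"dz": 6,"roll": 0,"jaw": 1},{"dx": 0,"dy": 0,"dz": 4,"roll": 0,"jaw": 1},{"dx": 0,"dy": 0,"dz": 4,"roll": 0,"jaw": 1},{"dx": 0,"dy": 0,"dz": 4,"roll": 0,"jaw": 1},{"dx": 0,"dy": 0,"dz": 4,"roll": 0,"jaw": 1},{"dx": 0,"dy": 0,"dz": 3,"roll": 0,"jaw": 1},{"dx": 0,"dy": 0,"dz": 3,"roll": 0,"jaw": 1}]}}

```text
time_s: 19.95
ee_pos: [0.5316, -0.1784, 0.1132]
eef_rot: [3.14, -0.002, 0.378]
force: [1.4, 0.4, 7.2]
grip_width: 0.0005
grip_force: 3.2
```

Emit:
{"op": "send_rows", "data": {"rows": [{"dx": 0,"dy": 0,"dz": 3,"roll": 0,"jaw": 1},{"dx": 0,"dy": 0,"dz": 3,"roll": 0,"jaw": 1},{"dx": 0,"dy": 0,"dz": 3,"roll": 0,"jaw": 1},{"dx": 0,"dy": 0,"dz": 3,"roll": 0,"jaw": 1}]}}

```text
time_s: 20.28
ee_pos: [0.5316, -0.1783, 0.1014]
eef_rot: [3.14, -0.002, 0.378]
force: [-0.2, 0.6, 8.2]
grip_width: 0.0005
grip_force: 4.3
```

Emit:
{"op": "send_rows", "data": {"rows": [{"dx": 0,"dy": 0,"dz": 3,"roll": 0,"jaw": 1},{"dx": 0,"dy": 0,"dz": 3,"roll": 0,"jaw": 1},{"dx": 0,"dy": 0,"dz": 3,"roll": 0,"jaw": 1},{"dx": 0,"dy": 0,"dz": 0,"roll": 0,"jaw": 1}]}}

```text
time_s: 20.62
ee_pos: [0.5316, -0.1783, 0.0921]
eef_rot: [3.14, -0.002, 0.378]
force: [2.3, 1.2, 6.9]
grip_width: 0.0004
grip_force: 3.5
```

Emit:
{"op": "send_rows", "data": {"rows": [{"dx": 0,"dy": 0,"dz": 2.5,"roll": 0,"jaw": 1},{"dx": 0,"dy": 0,"dz": 2.5,"roll": 0,"jaw": 1},{"dx": 0,"dy": 0,"dz": 0,"roll": 0,"jaw": 1}]}}

```text
time_s: 20.87
ee_pos: [0.5316, -0.1783, 0.0873]
eef_rot: [3.14, -0.002, 0.378]
force: [0.8, 0.3, 7.9]
grip_width: 0.0007
grip_force: 3.8
```

Emit:
{"op": "send_rows", "data": {"rows": [{"dx": 0,"dy": 0,"dz": 2,"roll": 0,"jaw": 1},{"dx": 0,"dy": 0,"dz": 2,"roll": 0,"jaw": 1},{"dx": 0,"dy": 0,"dz": 0,"roll": 0,"jaw": 1}]}}

```text
time_s: 21.12
ee_pos: [0.5316, -0.1784, 0.0834]
eef_rot: [3.14, -0.002, 0.378]
force: [0.2, 1.1, 9.9]
grip_width: 0.0001
grip_force: 5.2
```

Emit:
{"op": "send_rows", "data": {"rows": [{"dx": 0,"dy": 0,"dz": 1,"roll": 0,"jaw": 1},{"dx": 0,"dy": 0,"dz": 1,"roll": 0,"jaw": 1},{"dx": 0,"dy": 0,"dz": 0,"roll": 0,"jaw": 1},{"dx": 0,"dy": 0,"dz": 0,"roll": 0,"jaw": 1}]}}

```text
time_s: 21.45
ee_pos: [0.5317, -0.1784, 0.0817]
eef_rot: [3.14, -0.002, 0.378]
force: [-0.4, 0.7, 11.2]
grip_width: 0.0004
grip_force: 5.4
```

Emit:
{"op": "send_rows", "data": {"rows": [{"dx": 0,"dy": 0,"dz": 1,"roll": 0,"jaw": 1},{"dx": 0,"dy": 0,"dz": 0,"roll": 0,"jaw": 1},{"dx": 0,"dy": 0,"dz": 0,"roll": 0,"jaw": 1}]}}

```text
time_s: 21.7
ee_pos: [0.5317, -0.1784, 0.0807]
eef_rot: [3.14, -0.002, 0.378]
force: [-0.4, 0.7, 10.6]
grip_width: 0.0005
grip_force: 5.5
```

Emit:
{"op": "send_rows", "data": {"rows": [{"dx": 0,"dy": 0,"dz": -2,"roll": 0,"jaw": 1},{"dx": 0,"dy": 0,"dz": -2,"roll": 0,"jaw": 1},{"dx": 0,"dy": 0,"dz": -2.5,"roll": 0,"jaw": 1},{"dx": 0,"dy": 0,"dz": 0,"roll": 0,"jaw": 1}]}}

```text
time_s: 22.03
ee_pos: [0.5311, -0.1783, 0.0865]
eef_rot: [3.141, -0.001, 0.378]
force: [-0.1, -0.8, -0.3]
grip_width: 0.0004
grip_force: 0.0
```

Emit:
{"op": "send_rows", "data": {"rows": [{"dx": 0,"dy": 0,"dz": -10,"roll": 0,"jaw": 1},{"dx": 0,"dy": 0,"dz": -25,"roll": 0,"jaw": 1},{"dx": 0,"dy": 0,"dz": -35,"roll": 0,"jaw": 1},{"dx": 0,"dy": 0,"dz": -35,"roll": 0,"jaw": 1},{"dx": 0,"dy": -35,"dz": 0,"roll": 0,"jaw": 1},{"dx": 0,"dy": -38,"dz": 0,"roll": 0,"jaw": 1},{"dx": 0,"dy": -38,"dz": 0,"roll": 0,"jaw": 1},{"dx": 0,"dy": -38,"dz": 0,"roll": 0,"jaw": 1},{"dx": 0,"dy": -30,"dz": 0,"roll": 0,"jaw": 1},{"dx": 0,"dy": 0,"dz": 0,"roll": 0,"jaw": 1}]}}

```text
time_s: 22.87
ee_pos: [0.4631, -0.0083, 0.1916]
eef_rot: [-3.141, -0.0, 0.381]
force: [-0.8, -0.7, 1.3]
grip_width: 0.0005
grip_force: 0.0
```

```bash
python3 look.py orange .06 .14 M3; python3 look.py blue .03 .14 M4
```

```text
top 254 [ 0.6 -0.7] [ 52.3 108. ] 89.0 z [81.8 86.  89.9]
  end -1 z 86.0 x [-53.1 -24.9  -1.9] y [-23.3   2.1  25. ]
  end 1 z 86.0 x [ 1.2 26.  53.5] y [-24.8   3.9  24.5]
scene 140 [ 1.6 -2.8] [105.2  53.6] 0.6 z [79.1 85.7 90.2]
  end -1 z 85.9 x [-49.  -21.9  -2.1] y [-28.4  -3.4  22.7]
  end 1 z 85.3 x [ 1.4 24.8 51.7] y [-27.7  -7.   23. ]
t 22.97 go mm [  0.  179.3  81.7] roll 0.1 F [-0.  -0.4  0.7] pos [ 0.4646 -0.0112  0.1916] rot [ 3.141e+00 -1.000e-03  3.800e-01] w 0.0005 gf 0.0
top 8 [ 2.2 25.5] [ 0.2 41.7] 88.5 z [67.7 73.8 82.4]
  end -1 z 76.6 x [-18.4 -10.8  -4.3] y [25.7 25.9 26. ]
  end 1 z 71.0 x [ 9.6 16.2 22.6] y [24.9 25.2 25.2]
t 23.07 go mm [  0.6 178.1  81.2] roll -0.1 F [ 1.3 -0.4 -0.1] pos [ 0.465  -0.0123  0.1912] rot [ 3.141 -0.     0.378] w -0.0001 gf 0.0
```

View pics/M3_scene.png

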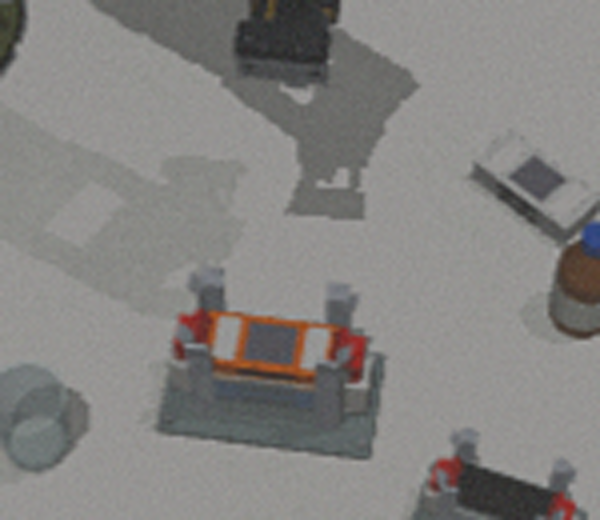

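Orange is latched level under both red catches, at crop (190,335) and (350,355), with its top at 86 mm. Blue shows under it through the clear wall at (265,390), and the hand is away.

```bash
python3 -c "
from station import *
print(hand_in())"
```

```text
the job is handed in; nothing more can be done
None
```

The job is handed in: blue then orange are latched in the middle-sized feeder (catch level about 85.5 mm, peak press force I read about 11 N), and the hand is clear; the hand-in returned no verdict.

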